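# Height-check two cast ingots under the bridge gauge

### The job

Before the two brass ingots go to the rolling mill, try each at the height gauge: push it gently, flat along the bench towards the robot's left, under the fixed steel bar until it goes through or the bar stops it. The one that fits goes right through the opening (not over the bar or round its end) and stays lying flat on the far side, just beyond the bar and fully clear of it. The one that the bar stops is too thick: do not force it, but lay it flat in the flat, empty black metal tray on the right, and leave everything else as it stands.

Things in the scene. Friction and masses are not known exactly. Their poses are not given: they have to be found in the camera images.
- gauge: Height gauge fixed to the bench: a level steel bar on two dark posts. Origin: on the bench under the bar's middle. x runs along the bar, y is the pushing line: both ingots start on the -y side (robot's right); the thin one goes through to the +y side, where 100 mm of bench is free. Posts at x = -61 and +61 mm, 12 mm wide (x), 16 mm (y), on feet 5 mm high, 44 mm long (y). Opening: 110 mm wide, 17 mm high.
- bar_middle (a point): Middle of the bar's underside, 17 mm above the bench; axes as the gauge's. The bar is 134 mm long (x), 10 mm wide (y), 16 mm high: top at 33 mm, brass screw heads over the posts at 36 mm. Upright fingers cannot follow an ingot under the bar: it must be drawn or poked out from there.
- ingot_a: Plain brass ingot, 28 mm wide (its x), 64 mm long (its y), about 0.24 kg; origin: centre of its underside. Looks like ingot_b, but one of the two is 15.4 mm thick (1.6 mm to spare under the bar), the other 18.6 mm (the bar stops it); which is which must be found at the bar. They start flat, about 80 and 200 mm from the bar, roughly in line with the opening.
- ingot_b: The other brass ingot, 28 x 64 mm; axes and origin like ingot_a's. 15.4 mm thick if ingot_a is 18.6 mm, and the other way round. Sliding on the bench an ingot resists with about 1 to 2.5 N; at the bar the resistance rises sharply. It may tip if pushed hard there: push it in the upper half of its rear face.
- reject_tray: Black sheet-metal tray, fixed, on the robot's right: 74 mm (its x) by 160 mm (its y), rim 10 mm high, flat and empty (not the deeper dark tray of scrap). Origin: centre of its underside; its inner floor is 2 mm above that.
- flux_pot: Bystander: small pot with a white lid, 45 mm across, 25 mm high; origin under its centre. Leave it.
- eye_loupe: Bystander: black eye loupe standing on its flange, 38 mm across, 32 mm high; origin under its centre. Leave it.
- parts_dish: Bystander: round brass-coloured dish of rings, 50 mm across, 13 mm high; origin under its centre. Leave it.

How it is judged:
By the outcome, as a careful person would: the job done as asked, in the order asked, and still so for the second after the job is handed in, with the robot touching nothing.
It also fails if it takes over 70 s, if anything falls off the work surface, if the arm or the gripper's body presses on something with over 40 N, if the wrist force passes 120 N, or if a joint passes its speed limit or range.

### The arm

A 6-joint arm with a two-finger parallel gripper is mounted at the origin on a cart in front of the work surface, level with it; the furniture and walls round the work are solid. World frame = base frame: x ahead of the robot, y to its left, z up, the work surface at z = 0. Lengths are in mm, angles in rad, forces in N, time in s.
With the tool pointing down it reaches from about 275 to 750 mm from the base axis. Payload 10.2 kg.
Tool frame: the origin (TCP) lies at the very end of the fingers, on their centre line; the grasp point (between the pads) lies 19 mm behind it (ctrl.hold_point_z is the distance from the TCP to the grasp point, in mm); z points along the fingers, y is the direction in which the jaws open and shut (so a half turn about z gives the same grasp; the last joint's range is limited). The gripper opens to 85 mm and grips with 20 to 120 N. Pads are 22 mm wide; open, the fingers measure 114 mm over their backs; the gripper's body (76 mm by 85 mm) begins 54 mm behind the grasp point. The pads swing forward as they close: fully open they stand 13 mm farther back than shut.
Start: joints at [-1.548, 0.313, 1.498, -0, 1.331, -0.223], TCP at [127.736, -509.229, 231.294] pointing down, gripper open.
Joint ranges: [-2.94, 2.94], [-0.97, 2.17], [0.19, 2.56], [-1.23, 4.37], [0.02, 3.11], [-2.88, 2.88]. Speed limits (rad/s): [2.39, 2.39, 3.01, 3.14, 3.14, 3.14].

### API

Orientations are given as a unit quaternion [w, x, y, z].
In Python, from rig import readout, cams, workorder, spotter, ctrl gives the robot as it stands.
- The arm moves only by the tool step_arm, never from a script. Its argument "plan" is text: rows parted by semicolons, each of 5 numbers parted by spaces: the shift along the tool's x, y, z in cm, then the turn about the tool's z in degrees, then the opening in per cent of the stroke, from 0 (shut) to 100 (fully open). In form: x y z twist gripper; .... A call has 1 to 10 rows; each row is the pose to reach, as a shift and turn from the pose commanded when the call began, along the tool's axes at that moment; what a row does not reach only later rows make up. A row lasts 1/10 s, in which the tool goes at most 50 mm and 8.59 degrees, less where a joint would pass 70% of its speed; a pose out of reach is approached as far as the arm can. A call with a gripper value outside its range is refused whole. The fingers move at their own pace and stop on an object; "grip_force" is the grip in N (left out, the last holds). Time passes only in rows, so rows that repeat a pose let the fingers close. It gives the time, the measured TCP pose, the force and the opening at its end, in the units of the state.
- readout.sense(): the state, without advancing time (a new reading comes with each control period).
- cams.capture(name): name is "scene" or "top" or "wrist"; returns (picture, depth): 480x640x3 uint8, red, green, blue; 480x640 float32, mm along the optical axis (not along the pixel's ray), 0 where there is no reading.
- cams.camera_info(name): a dict with "vfov" (degrees; the focal length in pixels is half the picture's height over the tangent of half this angle, whatever the lens; pixels are square), "cx", "cy" (the principal point, pixels), "rvec" (rotation vector, rad) and "tvec" (3), from world to camera coordinates, as OpenCV has them. Camera axes: x right, y down, z forward; pixel columns grow to the right and rows downward; lengths in mm; the calibration is good to about 2 mm. A picture is of the moment at which its call begins: read the wrist's pose just before it. camera_info takes no time and is no camera call; for the wrist camera it gives the pose at the moment of the call.
- workorder.finish_job(): hands the job in, once; it reports no verdict.
Trained networks look in the newest picture that a camera, given by its name, has taken for a name from the list of things; names that differ only in an ending like _2 or _b are one class to them, and where a whole thing is asked for, a point or a joint stands for the part that bears it (a point fixed in the world has none). Each returns a list of dicts, best first, with "conf" (0 to 1); they miss things now and then, are a little off and sometimes report something else, mostly with a low value. They report only what shows in the picture. A call takes as long as a camera call.
- spotter.regions_of(camera, target): "pixels" (480x640 bool, what is visible of it) and "extent" ([centre column, centre row, width, height] in pixels, round what is visible of it).
The state is a dict: "time_s": time; "joints": joint angles; "dq": joint speeds; "tau": joint torques, N m; "eef_pos": TCP position; "ee_rot": TCP orientation; "force": force on the tool from outside, world axes, zero at the start; "wrist_torque": the same for the moment, N m; "grip_width": opening from 0.0 (shut) to 1.0 (fully open).
Only numpy, scipy, OpenCV 4.12 (cv2) and the standard library are available. Lean on these libraries where they do the work, as an engineer would, in place of code of your own. Each camera call takes 0.05 s, during which the arm holds its last target. There are 200 camera calls.

## Working session

There is one attempt and no reset: what is moved stays moved. The work goes in short steps, Python scripts to look and compute and a tool call to move; the robot and the scene stay as the last step left them, time stands still between calls to the robot, and variables do not carry over. Pictures are saved under pics/ and viewed, about 8 in all and at most 12, crops included, and the job is handed in when it is done.

Besides the shell and the picture viewer there is one more tool, called as name(argument=value, ...) on one line, values as JSON. step_arm: Moves the arm, as the interface text tells. Its arguments: {"type":"object","properties":{"plan":{"type":"string"},"grip_force":{"type":"number"}},"required":["plan"]}

```bash
mkdir -p pics
cat > h.py <<'E'
import numpy as np, cv2
from rig import readout, cams, workorder, spotter, ctrl
def cam(name):
    i=cams.camera_info(name); f=240/np.tan(np.radians(i['vfov'])/2)
    R,_=cv2.Rodrigues(np.array(i['rvec'],float)); return f,i['cx'],i['cy'],R,np.array(i['tvec'],float).ravel()
def cloud(name,depth,mask):
    f,cx,cy,R,t=cam(name); v,u=np.nonzero(mask&(depth>0)); d=depth[v,u]
    P=np.c_[(u-cx)/f*d,(v-cy)/f*d,d]; return (P-t)@R
def proj(name,P):
    f,cx,cy,R,t=cam(name); q=np.atleast_2d(P)@R.T+t; return q[:,:2]/q[:,2:]*f+[cx,cy]
def save(n,im): cv2.imwrite('pics/'+n,im[:,:,::-1])
def rect(P):
    (c,s,a)=cv2.minAreaRect(P[:,:2].astype(np.float32)); return np.round(c,1),np.round(s,1),round(a,1)
E
python3 - <<'E'
from h import *
for n in ('top','scene'):
    im,d=cams.capture(n); save(n+'0.png',im)
    print(n, cams.camera_info(n))
    for t in ('gauge','ingot_a','reject_tray','flux_pot','eye_loupe','parts_dish'):
        for r in spotter.regions_of(n,t):
            P=cloud(n,d,r['pixels'])
            if len(P)>20:
                zt=np.percentile(P[:,2],90); 
                print(t,round(r['conf'],2),np.round(r['extent']),len(P),'z',np.percentile(P[:,2],[5,50,95]).round(1),rect(P), 'med',np.median(P,0).round(1))
print(readout.sense())
E
```

```text
top {'vfov': 47.21954896722623, 'cx': 315.36214923693416, 'cy': 244.0742838929611, 'rvec': array([ 2.21931095, -2.15604346,  0.11735135]), 'tvec': array([  15.72766264,  577.13089619, 1133.75697185])}
gauge 0.62 [198. 297.  29.  64.] 514 z [ 3.3 30.6 35.6] (array([459.5, 284.6]), array([ 43., 133.]), 86.3) med [457.3 283.4  30.6]
ingot_a 0.83 [231. 302.  30.  19.] 398 z [13.3 18.  21.7] (array([449.7, 206.6]), array([63.2, 29.8]), 86.7) med [450.7 205.6  18. ]
ingot_a 0.65 [291. 312.  34.  17.] 398 z [10.8 15.  18.8] (array([437.8,  86. ]), array([63.7, 28. ]), 87.9) med [438.2  86.1  15. ]
reject_tray 0.88 [400. 212.  77.  34.] 2533 z [-2.2  1.6  8.5] (array([ 657.1, -144.5]), array([ 76.7, 162.3]), 2.5) med [ 656.3 -143.6    1.6]
reject_tray 0.55 [229. 303.  32.  15.] 403 z [13.8 18.  21.8] (array([449.4, 207.3]), array([63.9, 29.1]), 85.8) med [449.8 207.2  18. ]
flux_pot 0.55 [179. 216.  28.  22.] 407 z [ 2.6 23.8 27.9] (array([625.4, 328.8]), array([52.1, 46. ]), 60.7) med [623.5 324.5  23.8]
eye_loupe 0.74 [439. 249.  22.  20.] 418 z [ 0.5  4.7 12.3] (array([ 574.8, -230.1]), a
[... 1590 characters left out ...]
8.5) med [ 581.9 -229.2    6.8]
{'time_s': 0.7, 'joints': array([-1.54843131e+00,  3.12828826e-01,  1.49770601e+00,  9.80525966e-06,
        1.33098315e+00, -2.23366213e-01]), 'dq': array([ 0.00015346,  0.00025404,  0.00026802, -0.00141333,  0.00045048,
       -0.00247756]), 'tau': array([-2.42189264e-03, -4.12110186e+01, -2.59875780e+01, -3.69882800e-04,
        4.85571782e-04, -1.03806303e-05]), 'eef_pos': array([ 127.72243412, -509.23327104,  231.32834888]), 'ee_rot': array([3.76246379e-05, 9.92461653e-01, 1.22555563e-01, 9.92443014e-07]), 'force': array([-0.71428175, -0.25762304, -0.53166571]), 'wrist_torque': array([0.02411875, 0.00073974, 0.04779142]), 'grip_width': 0.9998815304718384}
```

```bash
ls pics
```

```text
scene0.png
top0.png
```

View pics/scene0.png

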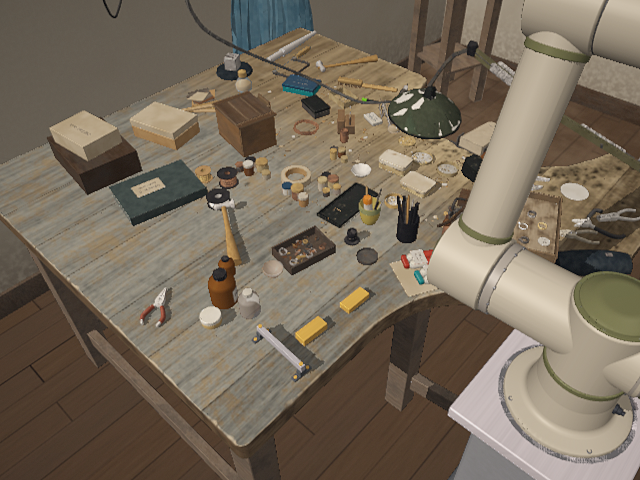

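View pics/top0.png

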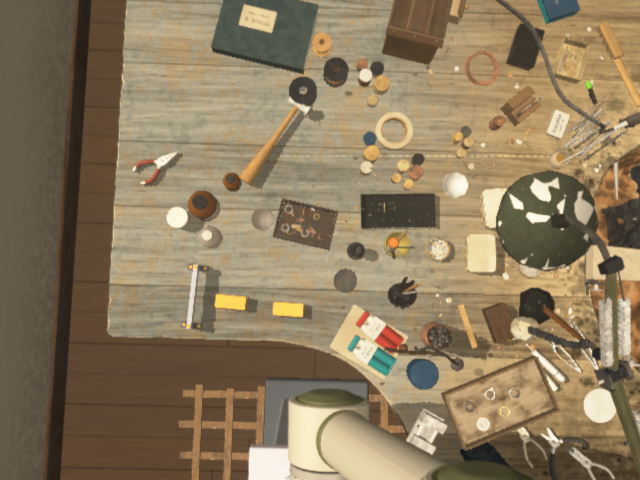

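```bash
cat >> h.py <<'E'
from scipy.spatial.transform import Rotation as Ro
def sh(x,y,z,yawy=None):
    s=readout.sense(); w,a,b,c=s['ee_rot']; R=Ro.from_quat([a,b,c,w]).as_matrix()
    d=R.T@(np.array([x,y,z])-s['eef_pos'])/10
    cur=np.degrees(np.arctan2(R[1,1],R[0,1])); tw=0 if yawy is None else -(yawy-cur)
    tw=(tw+180)%360-180
    print('to',(x,y,z),'shift cm',d.round(2),'twist',round(tw,1),'curyaw',round(cur,1),'t',round(s['time_s'],2),'rows',round(np.linalg.norm(d)/5,1), 'F',s['force'].round(1),'g',round(float(s['grip_width']),2))
E
python3 -c "
from h import *
sh(445,146,200,-3.7)"
```

```text
to (445, 146, 200) shift cm [ 46.71 -55.84   3.13] twist -72.2 curyaw -75.9 t 0.7 rows 14.6 F [-0.7 -0.3 -0.5] g 1.0
```

step_arm(plan="3.2 -3.8 0 -8 60;6.4 -7.6 0 -16 20;9.6 -11.4 0 -24 0;12.8 -15.2 0 -32 0;16 -19 0 -40 0;19.2 -22.8 0 -48 0;22.4 -26.6 0 -56 0;25.6 -30.4 0.5 -64 0;28.8 -34.2 1 -72 0;32 -38 1.5 -72.2 0")

```text
time_s: 1.7
eef_pos: [346.1, -60.8, 216.5]
ee_rot: [0.001, 0.728, 0.685, 0.0]
force: [1.0, -0.4, -0.2]
grip_width: 0.001
```

```bash
python3 -c "
from h import *
sh(445,146,200,-3.7)"
```

```text
to (445, 146, 200) shift cm [21.25  8.6   1.65] twist 0.2 curyaw -3.5 t 1.7 rows 4.6 F [ 1.  -0.4 -0.2] g 0.0
```

step_arm(plan="4.3 1.7 0.3 0.2 0;8.6 3.4 0.6 0.2 0;12.8 5.1 0.9 0.2 0;17 6.8 1.2 0.2 0;21.2 8.6 1.6 0.2 0;21.2 8.6 1.6 0.2 0;21.2 8.6 1.6 0.2 0")

```text
time_s: 2.4
eef_pos: [445.0, 143.7, 199.9]
ee_rot: [-0.0, 0.73, 0.683, -0.0]
force: [-0.8, -0.2, -0.1]
grip_width: 0.0
```

```bash
cat > look.py <<'E'
from h import *
import sys
n=sys.argv[1]; im,d=cams.capture(n); save(sys.argv[2],im)
for t in sys.argv[3:]:
    for r in spotter.regions_of(n,t):
        P=cloud(n,d,r['pixels'])
        if len(P)>20:
            print(t,round(r['conf'],2),np.round(r['extent']),len(P),'z',np.percentile(P[:,2],[5,50,95]).round(1),end=' ')
            z=np.percentile(P[:,2],90); Q=P[P[:,2]>z-6]; print(rect(Q),'top med z',np.median(Q[:,2]).round(1))
E
python3 look.py wrist w1.png gauge ingot_a; python3 -c "
from h import *
sh(446,150,9,-3.7)"
```

```text
gauge 0.72 [336.  26. 201.  52.] 5055 z [ 5.2 33.1 35.8] (array([460.2, 284.8]), array([  9.4, 134.1]), 86.0) top med z 33.9
ingot_a 0.77 [324. 263.  32.  55.] 1784 z [ 9.8 16.1 17.4] (array([438. ,  96.9]), array([44.3, 27.4]), 86.4) top med z 16.1
ingot_a 0.72 [327. 124.  42.  91.] 3315 z [18.  19.4 20.7] (array([450.5, 207.9]), array([63.6, 28. ]), 85.3) top med z 19.5
to (446, 150, 9) shift cm [ 0.78  0.04 19.15] twist -0.3 curyaw -4.0 t 2.55 rows 3.8 F [ 0.5 -0.5 -0.4] g -0.0
```

View pics/w1.png

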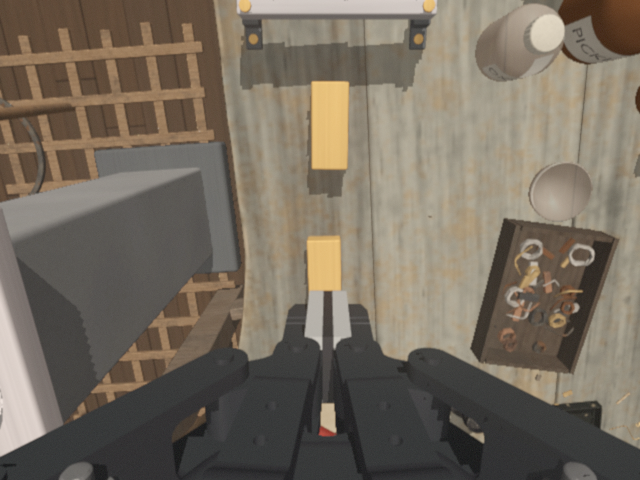

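step_arm(plan="0.8 0 4.5 0 0;0.9 0 9 0 0;1 0 13.5 0 0;1 0 17 0 0;1 0 18.9 0 0;1 0 18.9 0 0")

```text
time_s: 3.15
eef_pos: [444.6, 152.1, 9.7]
ee_rot: [-0.001, 0.731, 0.682, -0.002]
force: [-0.1, 1.7, 0.5]
grip_width: -0.002
```

```bash
python3 -c "
from h import *
sh(446.3,153,11,-4)
sh(449.8,203,11,-4)"
```

```text
to (446.3, 153, 11) shift cm [ 0.11  0.16 -0.13] twist -0.0 curyaw -4.0 t 3.15 rows 0.0 F [-0.1  1.7  0.5] g -0.0
to (449.8, 203, 11) shift cm [ 5.12  0.16 -0.13] twist -0.0 curyaw -4.0 t 3.15 rows 1.0 F [-0.1  1.7  0.5] g -0.0
```

step_arm(plan="0.6 0.2 -0.15 0 0;1.1 0.2 -0.15 0 0;1.6 0.2 -0.15 0 0;2.1 0.2 -0.15 0 0;2.6 0.2 -0.15 0 0;3.1 0.2 -0.15 0 0;3.6 0.2 -0.15 0 0;4.1 0.2 -0.15 0 0;4.4 0.2 -0.15 0 0;4.6 0.2 -0.15 0 0")

```text
time_s: 4.15
eef_pos: [451.0, 199.2, 12.7]
ee_rot: [-0.0, 0.731, 0.683, -0.0]
force: [-1.4, -1.2, 1.5]
grip_width: -0.003
```

step_arm(plan="0.1 0 0 0 0;0.2 0 0 0 0;0.3 0 0 0 0;0.4 0 0 0 0")

```text
time_s: 4.55
eef_pos: [451.3, 202.9, 12.8]
ee_rot: [-0.0, 0.731, 0.682, -0.0]
force: [-0.2, -1.1, -0.3]
grip_width: 0.002
```

step_arm(plan="0.1 0 0 0 0;0.2 0 0 0 0;0.3 0 0 0 0;0.4 0 0 0 0")

```text
time_s: 4.95
eef_pos: [451.5, 206.9, 12.8]
ee_rot: [0.0, 0.731, 0.683, -0.0]
force: [-0.2, -6.0, 0.2]
grip_width: 0.002
```

```bash
python3 look.py wrist w2.png gauge ingot_a
```

```text
gauge 0.97 [340.  88. 486. 134.] 27043 z [ 4.6 32.9 35.5] (array([459.7, 286.7]), array([ 10.3, 134.7]), 86.2) top med z 33.3
ingot_a 0.66 [318. 197.  92. 184.] 15664 z [17.8 18.8 19.9] (array([451.4, 250.2]), array([64. , 28.1]), 86.3) top med z 18.8
```

step_arm(plan="0.05 0 0 0 0;0.1 0 0 0 0;0.1 0 0 0 0")

```text
time_s: 5.4
eef_pos: [451.5, 207.0, 12.7]
ee_rot: [0.0, 0.731, 0.683, -0.001]
force: [-0.8, -8.9, 1.7]
grip_width: -0.003
```

View pics/w2.png

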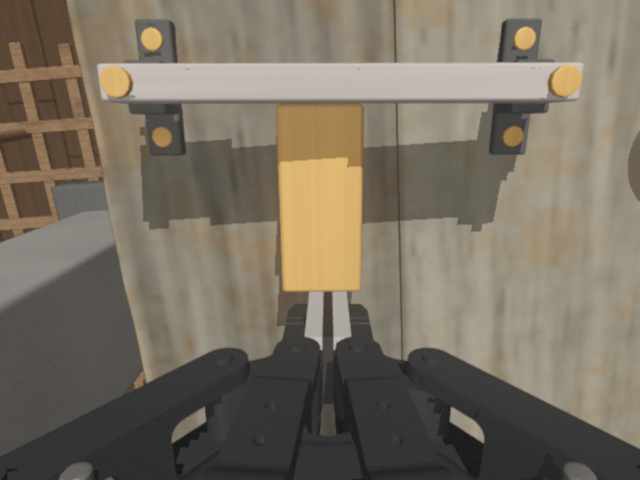

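step_arm(plan="-0.5 0 0 0 0;-0.8 0 -2.5 0 20;-0.5 -0.1 -5.5 0 70;2 -0.3 -6 0 70;4.1 -0.3 -6 0 70;4.1 -0.3 -6 0 70;4.1 -0.3 -2.5 0 70;4.1 -0.3 0.5 0 70;4.1 -0.3 1 0 70;4.1 -0.3 1 0 70")

```text
time_s: 6.4
eef_pos: [451.2, 248.6, 2.6]
ee_rot: [-0.0, 0.731, 0.682, -0.001]
force: [-0.1, 0.0, 1.1]
grip_width: 0.698
```

step_arm(plan="0 0 0 0 0;0 0 0 0 0;0 0 0 0 0;0 0 0 0 0", grip_force=40)

```text
time_s: 6.8
eef_pos: [452.2, 249.2, 4.2]
ee_rot: [0.001, 0.731, 0.683, 0.001]
force: [-0.5, -1.2, 7.5]
grip_width: 0.316
```

```bash
python3 -c "
from h import *
s=readout.sense(); print(s['eef_pos'],s['force'],s['grip_width'])
sh(657,-144.5,60,-4)
sh(657,-144.5,60,2.5)"
```

```text
[452.24652439 249.15418916   4.23287699] [-0.52508609 -1.21832429  7.46933833] 0.3156013202464066
to (657, -144.5, 60) shift cm [-37.88  23.12  -5.55] twist 0.1 curyaw -3.9 t 6.8 rows 8.9 F [-0.5 -1.2  7.5] g 0.32
to (657, -144.5, 60) shift cm [-37.88  23.12  -5.55] twist -6.4 curyaw -3.9 t 6.8 rows 8.9 F [-0.5 -1.2  7.5] g 0.32
```

step_arm(plan="-0.8 0 0 0 50;-0.8 0 -0.1 0 50;0 0 -0.6 0 50;0 0 -0.6 0 50;0 0 -0.6 0 0;0 0 -0.6 0 0;0 0 -0.6 0 0;0 0 -0.6 0 0")

```text
time_s: 7.6
eef_pos: [451.5, 249.4, 9.2]
ee_rot: [-0.0, 0.731, 0.683, 0.0]
force: [-2.2, 1.0, 7.1]
grip_width: 0.31
```

```bash
python3 - <<'E'
from h import *
im,d=cams.capture('top')
P=cloud('top',d,np.ones(d.shape,bool)); 
m=(abs(P[:,0]-600)<220)&(P[:,1]>-330)&(P[:,1]<330)
P=P[m]
H=np.zeros((22,33))
for p in P:
    i,j=int((p[0]-380)//20),int((p[1]+330)//20); H[i,j]=max(H[i,j],p[2])
print('cols y from -330 step 20')
for i in range(21,-1,-1): print(380+20*i,' '.join('%3d'%h for h in H[i]))
E
python3 look.py wrist w3.png ingot_a
python3 -c "
from h import *
sh(657,-144.5,150,2.5)"
```

```text
cols y from -330 step 20
800   6  32  35  35   5   5   5   3  26  23  23  29  32  32   5   6   7   6   6   3   4   5  21  16   4   4   5   3   6   3   5   4   5
780   4  28  30  17   5   6   5  15  21  23  22  38  40  37   4   6   5   3   5   5   5   5  20  22  14   4   5   4   3   6   4   5   3
760   4   4  19  16   4   5  23  24  33  33   6  40  41  39   7   5   7   4   5   4   4   5   3  26  23   4   4   3   5   6   5   5   6
740   5   6  12  17   6   5  28  32  39  38   5   5  38  36   7   4   5   4   5   6   5   5   4  20  24  23   5   5   4   4   7   6   4
720   5  14  20  18  21   4  31  32  36  35  18   5  34  34   5   4   4   4   4   9   4   4   5   4  26  25  30  36   6   5   4   4   3
700  34  18  19  10  21   5   4  25  30  21   9   9   4   6   4   4   6   5   4   6   4   5   4   5  21  25  56  57  37   4   4   4   5
680 180   5  21  19  18  12  14  12  10  12  12  12  12  11   4   5   5   3   6   5   3   7   6   6   4   3  53  55  32   4   4   6   5
660 186   4   6   4   5  14   8   6   6   6   7   8   7  11   5   5   7   6   6  29  30  29   6   3   4   4   6   8  68  90
[... 1461 characters left out ...]
 20  17   4   5 350 348 310 309 309 317 324 308
420  25  10  10   4   6   5   5   4   6   5   5  28  26  25   7   4   5   5   4  20  21  19  19   5   6 368 368 361 306 309 342 341   0
400   5  10   7   5  75  95  92   4   5  20  29  29  32  24   6   6   4   5   6   4   6   4   5   3   3 374 381 384 379 370 361 359   0
380   7   8   6   6  93  97  89 164 160 125  29  31  29  26   8   5   5   5   4   4   5   4   6   4 370 400 416 416 411 394 374 368   0
ingot_a 0.89 [326. 325.  85. 149.] 11592 z [17.8 18.8 19.8] (array([450.7, 247.7]), array([61.5, 28. ]), 86.2) top med z 18.8
to (657, -144.5, 150) shift cm [-37.89  23.19 -14.09] twist -6.4 curyaw -3.9 t 7.75 rows 9.3 F [-1.8  1.5  6.4] g 0.31
```

step_arm(plan="-0.7 0 -0.3 0 0;-1.2 0 -3.5 0 0;-2 0.2 -8 0 0;-4.5 2 -12 0 0;-8.5 4.5 -14.1 0 0;-13 7 -14.1 0 0;-17 9.5 -14.1 0 0;-21 12 -14.1 0 0;-25 14.5 -14.1 -3 0;-29 17 -14.1 -6.4 0")

```text
time_s: 8.75
eef_pos: [601.3, -54.3, 149.3]
ee_rot: [-0.001, 0.691, 0.723, -0.0]
force: [0.9, 0.4, -2.4]
grip_width: 0.314
```

```bash
python3 - <<'E'
from h import *
sh(660,-172,150,2.5)
im,d=cams.capture('top')
P=cloud('top',d,np.ones(d.shape,bool)); P=P[(P[:,2]>40)&(P[:,2]<130)&(P[:,1]>-230)&(P[:,1]<-90)&(P[:,0]>530)&(P[:,0]<720)]
print(P.min(0),P.max(0)); Q=P[P[:,0]>590]; print(Q.round(0)[:30])
E
python3 look.py wrist w4.png ingot_a reject_tray
```

```text
to (660, -172, 150) shift cm [-12.03   5.34  -0.08] twist 0.1 curyaw 2.6 t 8.75 rows 2.6 F [ 0.9  0.4 -2.4] g 0.31
[ 557.3188324  -132.2270692    40.56203013] [ 591.91807084 -107.87508508   87.77216513]
[[ 592. -112.   43.]
 [ 591. -113.   51.]]
ingot_a 0.87 [64. 19. 62. 31.] 1829 z [ 3.6 15.6 17.2] (array([435. ,  71.3]), array([17.1, 29.3]), 88.9) top med z 15.9
ingot_a 0.65 [325. 313.  86. 178.] 13698 z [152.1 158.2 159.2] (array([600.5, -54.4]), array([28.1, 65.2]), 2.3) top med z 158.3
reject_tray 0.65 [396. 323. 107. 199.] 7929 z [0.1 1.4 8.8] (array([ 652. , -116.8]), array([ 73.3, 195.7]), 1.9) top med z 1.4
```

View pics/w4.png

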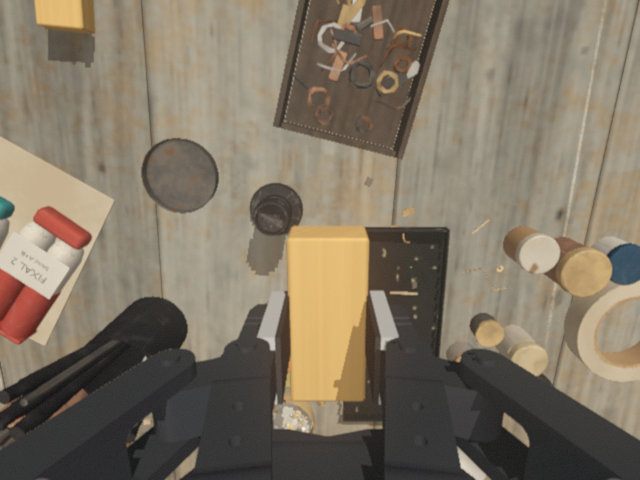

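step_arm(plan="-4.5 2.2 0 0 0;-9 4.3 0 0 0;-12 5.8 0 0 0;-12 5.8 1 0 0;-12 5.8 5 0 0;-12 5.8 9 0 0;-12 5.8 11.5 0 0;-12 5.8 12.8 0 0;-12 5.8 13.2 0 0;-12 5.8 13.5 0 0")

```text
time_s: 9.95
eef_pos: [664.9, -168.9, 15.9]
ee_rot: [0.001, 0.691, 0.722, 0.0]
force: [0.1, -0.0, -1.7]
grip_width: 0.311
```

step_arm(plan="0 0 0.15 0 0;0 0 0.2 0 0")

```text
time_s: 10.15
eef_pos: [664.8, -169.4, 13.9]
ee_rot: [0.001, 0.692, 0.722, 0.0]
force: [0.7, -0.1, -2.2]
grip_width: 0.309
```

step_arm(plan="0 0 0.1 0 0;0 0 0.2 0 0;0 0 0.25 0 0")

```text
time_s: 10.45
eef_pos: [664.6, -169.4, 11.0]
ee_rot: [0.0, 0.692, 0.722, 0.0]
force: [-3.1, 1.1, 6.0]
grip_width: 0.312
```

Contact with the floor. Release slightly, then rise.

step_arm(plan="0 0 0 0 40;0 0 0 0 45;0 0 0 0 45;0 0 -1.5 0 45;0 0 -4.5 0 45;0 0 -9 0 45;0 0 -14 0 30;0 0 -14 0 0")

```text
time_s: 11.25
eef_pos: [667.1, -170.3, 159.9]
ee_rot: [0.007, 0.692, 0.722, 0.002]
force: [0.4, -0.1, 0.2]
grip_width: 0.146
```

```bash
python3 look.py wrist w5.png ingot_a reject_tray; python3 -c "
from h import *
sh(430,22,150,-4)"
```

```text
ingot_a 0.75 [320. 218.  43.  88.] 3647 z [11.8 13.3 14.4] (array([ 660.2, -167.1]), array([28. , 64.1]), 2.5) top med z 13.3
reject_tray 0.98 [310. 172. 112. 235.] 20552 z [-8.3 -6.9  0.7] (array([ 650.7, -141.4]), array([ 77.1, 166.2]), 2.4) top med z -6.9
to (430, 22, 150) shift cm [ 20.12 -22.57   0.06] twist 6.5 curyaw 2.5 t 11.4 rows 6.0 F [-0.1  0.1 -0.5] g -0.0
```

View pics/w5.png

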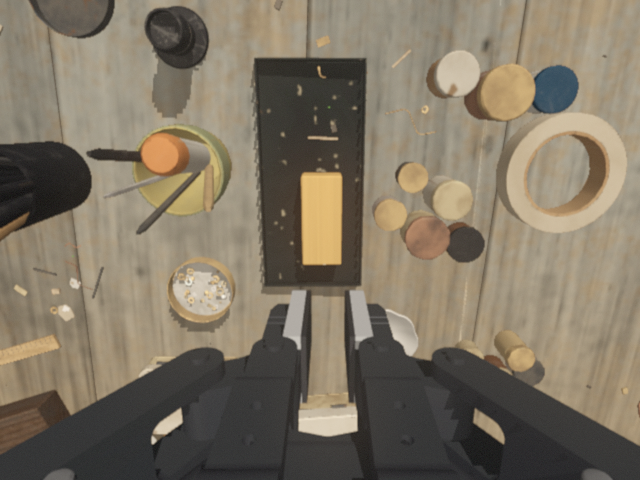

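step_arm(plan="3.4 -3.8 0 0 0;6.8 -7.6 0 0 0;10.2 -11.4 0 0 0;13.6 -15.2 0 3 0;17 -19 0 6.5 0;20.1 -22.2 0 6.5 0;20.1 -22.2 0 6.5 0;20.1 -22.2 0 6.5 0;20.1 -22.2 0 6.5 0")

```text
time_s: 12.3
eef_pos: [434.4, 21.4, 150.0]
ee_rot: [-0.0, 0.732, 0.682, -0.0]
force: [0.6, -0.6, -0.1]
grip_width: -0.0
```

```bash
python3 look.py wrist w6.png ingot_a gauge; python3 -c "
from h import *
sh(434,26,10,-4)"
```

```text
ingot_a 0.82 [618. 419.  38.  56.] 1627 z [ 4.1 18.2 21.2] (array([586.5, -64.9]), array([ 31.1, 271.5]), 39.3) top med z 20.2
ingot_a 0.76 [326. 126.  45. 102.] 4406 z [14.4 15.6 16.8] (array([437.8,  87.9]), array([64., 28.]), 87.3) top med z 15.6
to (434, 26, 10) shift cm [ 0.46 -0.06 14.  ] twist -0.1 curyaw -4.1 t 12.45 rows 2.8 F [-0.1 -0.   0.3] g 0.0
```

step_arm(plan="0.4 0.05 4.5 0 0;0.4 0.05 9 0 0;0.4 0.05 12.5 0 0;0.4 0.05 14 0 0;0.4 0.05 14 0 0;0.4 0.05 14 0 0")

```text
time_s: 13.05
eef_pos: [435.2, 25.5, 10.6]
ee_rot: [0.0, 0.732, 0.682, 0.0]
force: [0.1, 0.4, 0.3]
grip_width: 0.007
```

```bash
python3 -c "
from h import *
sh(449.5,250,10,-4)"
```

```text
to (449.5, 250, 10) shift cm [22.49 -0.16  0.06] twist -0.0 curyaw -4.0 t 13.05 rows 4.5 F [0.1 0.4 0.3] g 0.01
```

step_arm(plan="1 0 0.05 0 0;1.7 0 0.05 0 0;2.3 0 0.05 0 0;3 0 0.05 0 0;4 0 0.05 0 0;5 0 0.05 0 0;6 0 0.05 0 0;7 0 0.05 0 0;8 0 0.05 0 0;9 0 0.05 0 0")

```text
time_s: 14.05
eef_pos: [441.0, 116.5, 9.8]
ee_rot: [-0.0, 0.731, 0.682, -0.0]
force: [-0.1, -1.4, 1.7]
grip_width: -0.002
```

step_arm(plan="1 0 0 0 0;2 0 0 0 0;3 0 0 0 0;4 0 0 0 0;5 0 0 0 0;6 0 0 0 0;6.8 0 0 0 0;7.4 0 0 0 0;7.8 0 0 0 0;8 0 0 0 0")

```text
time_s: 15.05
eef_pos: [446.5, 195.7, 9.7]
ee_rot: [-0.0, 0.731, 0.682, -0.0]
force: [-0.8, -2.1, 1.0]
grip_width: -0.002
```

```bash
python3 look.py wrist w7.png ingot_a gauge; python3 -c "
from h import *
sh(452,266,10,-4)"
```

```text
ingot_a 0.71 [326. 196.  90. 188.] 15568 z [14.6 15.6 16.7] (array([448.5, 239. ]), array([63.9, 28.2]), 86.0) top med z 15.6
gauge 0.62 [356.  63. 516. 122.] 30483 z [ 4.9 32.9 35.6] (array([459.7, 286.4]), array([ 10.7, 135.3]), 86.2) top med z 33.3
to (452, 266, 10) shift cm [ 7.07  0.05 -0.02] twist -0.0 curyaw -4.0 t 15.2 rows 1.4 F [ 0.7 -0.2 -0.2] g -0.0
```

step_arm(plan="0.4 0 0 0 0;0.8 0 0 0 0;1.1 0 0 0 0;1.4 0 0 0 0;1.7 0 0 0 0;2 0 0 0 0")

```text
time_s: 15.8
eef_pos: [448.0, 215.7, 9.8]
ee_rot: [-0.0, 0.731, 0.682, -0.0]
force: [-0.2, -0.6, -0.6]
grip_width: -0.004
```

step_arm(plan="0.5 0 0 0 0;1 0 0 0 0;1.5 0 0 0 0;2 0 0 0 0;2.5 0 0 0 0;3 0 0 0 0;3.5 0 0 0 0;4 0 0 0 0;4.4 0 0 0 0;4.7 0 0 0 0")

```text
time_s: 16.8
eef_pos: [451.3, 262.6, 9.8]
ee_rot: [0.0, 0.731, 0.682, 0.0]
force: [-0.6, -1.3, -0.4]
grip_width: 0.001
```

```bash
python3 look.py wrist w8.png ingot_a gauge; python3 -c "
from h import *
sh(453,268,10,-4)"
```

```text
ingot_a 0.56 [326. 176.  85. 142.] 11878 z [14.6 15.7 16.7] (array([453.8, 314.6]), array([46.8, 28.2]), 86.0) top med z 15.7
to (453, 268, 10) shift cm [ 0.56  0.13 -0.02] twist -0.0 curyaw -4.0 t 16.95 rows 0.1 F [-0.1 -0.1 -0.5] g 0.0
```

View pics/w8.png

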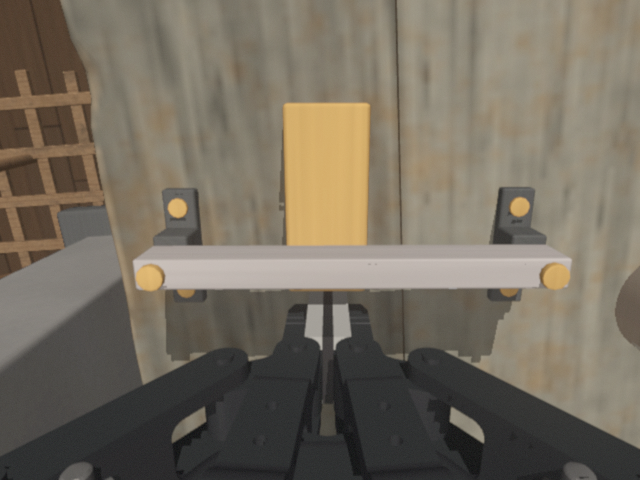

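step_arm(plan="-0.8 0 0 0 0;-0.8 0 -3 0 0;-0.5 0 -7 0 60;3 -0.1 -7.5 0 60;5.9 -0.1 -7.5 0 60;5.9 -0.1 -7.5 0 60;5.9 -0.1 -4 0 60;5.9 -0.1 -1 0 60;5.9 -0.1 0.4 0 60;5.9 -0.1 0.4 0 60")

```text
time_s: 17.95
eef_pos: [453.6, 320.1, 4.4]
ee_rot: [-0.001, 0.732, 0.682, -0.002]
force: [0.7, 0.5, 0.6]
grip_width: 0.602
```

step_arm(plan="0 0 0 0 0;0 0 0 0 0;0 0 0 0 0;0 0 0 0 0", grip_force=25)

```text
time_s: 18.35
eef_pos: [455.3, 321.4, 7.3]
ee_rot: [0.001, 0.731, 0.682, 0.001]
force: [-0.9, -1.1, 6.1]
grip_width: 0.319
```

step_arm(plan="0.4 0 0 0 0;0.8 0 0 0 0;1.2 0 0 0 0;1.6 0 0 0 0;2 0 0 0 0;2.4 0 0 0 0;2.8 0 0 0 0;3 0 0 0 0;3 0 0 0 0;3 0 0 0 0")

```text
time_s: 19.35
eef_pos: [457.4, 351.3, 7.4]
ee_rot: [0.001, 0.731, 0.682, 0.001]
force: [-1.0, -3.0, 7.2]
grip_width: 0.318
```

step_arm(plan="0 0 0 0 40;0 0 0 0 50;0 0 0 0 50;0 0 -3 0 50;0 0 -7 0 50;-3 0 -11 0 50;-7 0 -14 0 50;-11 0 -14 0 50;-14 0 -14 0 50;-14 0 -14 0 50")

```text
time_s: 20.35
eef_pos: [446.6, 209.0, 146.1]
ee_rot: [0.0, 0.733, 0.681, -0.0]
force: [0.2, 0.4, 0.1]
grip_width: 0.498
```

```bash
python3 look.py wrist w9.png ingot_a gauge; python3 look.py top t2.png ingot_a gauge reject_tray flux_pot eye_loupe parts_dish; python3 look.py scene s2.png ingot_a gauge reject_tray
python3 -c "
import cv2
a=cv2.imread('pics/w9.png');b=cv2.imread('pics/t2.png')[120:360,120:480]
a=cv2.resize(a,(400,300));b=cv2.resize(b,(400,300),interpolation=2)
cv2.imwrite('pics/c.png',cv2.hconcat([a,b]))
from h import *
print(readout.sense())"
```

```text
ingot_a 0.81 [327.  41.  49.  78.] 3707 z [14.1 15.7 16.9] (array([455. , 328.3]), array([43., 28.]), 86.2) top med z 15.7
gauge 0.94 [342. 107. 230.  72.] 6050 z [ 4.4 32.6 35.2] (array([459.9, 289.8]), array([ 10.1, 133.6]), 86.4) top med z 33.2
ingot_a 0.94 [410. 207.  29.  18.] 399 z [15.9 20.3 23.8] (array([ 663.7, -170.1]), array([28.8, 65. ]), 2.1) top med z 20.5
gauge 0.62 [199. 270.  18.  11.] 144 z [ 1.5 23.2 35. ] (array([513.6, 252. ]), array([25.2, 67.4]), 2.5) top med z 32.9
reject_tray 0.96 [400. 210.  76.  36.] 2215 z [-2.3  1.8  9.8] (array([ 656.6, -145. ]), array([ 77.6, 163.1]), 1.8) top med z 2.8
reject_tray 0.69 [439. 248.  25.  19.] 416 z [ 0.6  5.  10.9] (array([ 576.1, -230. ]), array([45.4, 48.9]), 15.0) top med z 5.8
flux_pot 0.9 [179. 218.  26.  19.] 388 z [11.8 23.7 27.3] (array([624.7, 324.9]), array([44. , 42.8]), 89.4) top med z 24.1
eye_loupe 0.78 [356. 252.  17.  14.] 228 z [ 1.1  9.2 31.4] (array([565.7, -54.8]), array([24.1, 22.1]), 49.3) top med z 27.7
parts_dish 0.69 [399. 212.  77.  38.] 2145 z [-2.2  1.8  9.2] (array([ 655.8, -143.6]), array([ 
[... 373 characters left out ...]
 12.4, 131.2]), 86.4) top med z 33.5
{'time_s': 21.05, 'joints': array([2.04755402e-01, 3.33657059e-01, 1.70752419e+00, 2.63367775e-05,
       1.10045761e+00, 2.74715475e-01]), 'dq': array([-0.00202446, -0.00053084,  0.00182865, -0.00058407, -0.00036683,
       -0.00080116]), 'tau': array([ 6.11523120e-02, -3.93831718e+01, -2.32186353e+01,  1.55334248e-03,
        6.69832098e-04,  7.31222444e-04]), 'eef_pos': array([446.69830175, 211.55127004, 145.7720309 ]), 'ee_rot': array([-2.20240968e-05,  7.31407863e-01,  6.81940274e-01, -1.36564260e-05]), 'force': array([0.01979025, 0.26098298, 0.00383499]), 'wrist_torque': array([0.04004395, 0.03083453, 0.00876032]), 'grip_width': 0.49737536017386946}
```

View pics/c.png

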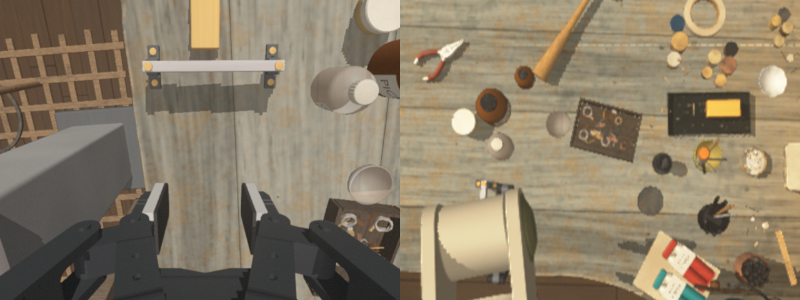

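```bash
python3 -c "
from h import *
print(workorder.finish_job())"
```

```text
the job is handed in; nothing more can be done
None
```

I tried both ingots at the gauge and handed the job in at about 21 s of the 70 s allowed.

- **Thick ingot (the one nearer the bar):** the bar stopped it. The push force rose to about 9 N with almost no further movement, so I stopped pushing. I then laid it flat in the empty black tray. The last check puts it at about (664, -170) mm with its top at about 20.5 mm, clear of the rims.
- **Thin ingot (the farther one):** it slid under the bar at 1 to 2 N. I then gripped its protruding end from the far side and drew it out along the bench. The last check puts its centre at about (457, 335) mm, lying flat, with its rear end about 12 mm beyond the bar.

The gauge, flux pot, loupe and parts dish measured within about 2 mm of their starting places in the last clear views. The gripper was open, high and touching nothing.

Some readings disagreed:
- The last wrist view put the gauge about 4 mm off, because the arm was still settling.
- The last top view of the gauge was mostly hidden by the arm.
- The networks gave a few duplicate labels on the tray and dish, which I ruled out from the pictures.

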